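# Load the photometer carriage and slide it home to the click

## Robot

A 6-joint arm with a two-finger parallel gripper is mounted at the origin on the work surface. World frame = base frame: x ahead of the robot, y to its left, z up, the work surface at z = 0. Lengths are in mm, angles in rad, forces in N, time in s.
With the tool pointing down it reaches from about 275 to 1000 mm from the base axis. Payload 8.4 kg.
Tool frame: the origin (TCP) lies where the fingers leave the gripper's body, on its centre line; the fingertips stand 73 mm ahead of it and the grasp point (between the pads) lies 54 mm ahead of it (grip_point_offset is the distance from the TCP to the grasp point, in mm); z points along the fingers, y is the direction in which the jaws open and shut (so a half turn about z gives the same grasp; the last joint's range is limited). The gripper opens to 85 mm and grips with 20 to 120 N. Pads are 22 mm wide; open, the fingers measure 114 mm over their backs; the gripper's body (76 mm by 85 mm) begins 54 mm behind the grasp point. The pads swing forward as they close: fully open they stand 13 mm farther back than shut.
Start: joints at [-1.27, 0.353, 1.633, -0, 1.155, -0.002], TCP at [186.37, -596.569, 303.881] pointing down, gripper open.
Joint ranges: [-2.63, 2.63], [-0.92, 2.1], [0.06, 2.66], [-1.3, 4.44], [0, 2.69], [-3.02, 3.02]. Speed limits (rad/s): [2.22, 2.22, 2.79, 3.14, 3.14, 3.14].

## Interface

Orientations are given as [roll, pitch, yaw] about the fixed x, y, z axes, in that order (R = Rz(yaw) Ry(pitch) Rx(roll)).
In Python, from rig import sense, grab_frame, sign_off, grip_point_offset gives the robot as it stands. The module is installed in compiled form; this text tells all that it offers.
- The arm moves only by the tool drive_tool, never from a script. Its argument "targets" is one flat list of numbers, 7 for each row, row after row: the shift along the tool's x, y, z in m, then the turn, a rotation vector about the tool's x, y, z in rad, then the opening, from 0 (shut) to 1 (fully open). In form: [tx, ty, tz, wx, wy, wz, grip, tx, ty, tz, wx, wy, wz, grip, ...]. A call has 1 to 12 rows; each row is the pose to reach, as a shift and turn from the pose commanded when the call began, along the tool's axes at that moment; what a row does not reach only later rows make up. A row lasts 1/12 s, in which the tool goes at most 41.7 mm and 7.16 degrees, less where a joint would pass 70% of its speed; a pose out of reach is approached as far as the arm can. A call with a gripper value outside its range is refused whole. The fingers move at their own pace and stop on an object; "force" is the grip in N (left out, the last holds). Time passes only in rows, so rows that repeat a pose let the fingers close. It gives the time, the measured TCP pose, the force and the opening at its end, in the units of the state.
- sense(): the state, without advancing time (a new reading comes with each control period).
- grab_frame(name): name is "scene" or "top" or "wrist"; returns a dict with "color" (384x512x3 uint8, blue, green, red), "vertical_fov" (degrees; the focal length in pixels is half the picture's height over the tangent of half this angle, whatever the lens; pixels are square), "cx", "cy" (the principal point, pixels), "world_from_camera" (4x4, takes a point from camera to world coordinates). Camera axes: x right, y down, z forward; pixel columns grow to the right and rows downward; lengths in mm; the calibration is good to about 2 mm. A picture is of the moment at which its call begins. There is no depth.
- sign_off(): hands the job in, once; it reports no verdict.
The state is a dict: "clock": time; "qpos": joint angles; "qvel": joint speeds; "joint_efforts": joint torques, N m; "eef_pos": TCP position; "tcp_rot": TCP orientation; "contact_force": force on the tool from outside, world axes, zero at the start; "wrist_torque": the same for the moment, N m; "opening": opening from 0.0 (shut) to 1.0 (fully open).
Only numpy, scipy, OpenCV 4.12 (cv2) and the standard library are available. Lean on these libraries where they do the work, as an engineer would, in place of code of your own. Each camera call takes 0.05 s, during which the arm holds its last target. There are 200 camera calls.

## Task

Two brass sleeves stand on the bench: fit the one whose bore goes over the pin of the photometer's carriage, pushed fully down onto the carriage and let go, and leave the other sleeve standing on the bench and the bottles and beaker where they are. Then take the red handle and slide the carriage along its rail towards the lamp until you feel its ball click into the notch, without leaving it short or beyond. Finish still holding the handle there, with the carriage at rest: do not let go.

Things in the scene. Friction and masses are not known exactly. Their poses are not given: they have to be found in the camera images.
- wide_sleeve: brass sleeve (plain tube) standing upright, outer diameter 36 mm, height 36 mm, bore 24 mm, 40 to 85 g; origin at the centre of its underside. It goes over the 20 mm pin with 2 mm clearance all round
- narrow_sleeve: brass sleeve of the same outside size and colour, but thick-walled: bore 14 mm, about 90 g; origin at the centre of its underside. It does not go over the pin
- photometer: fixed bench instrument, 310 mm along its y axis; origin under the middle of its rail, on the bench. The rail runs along its y axis, 64 mm wide. A white lamp housing 92 mm high with a round amber window stands beyond the rail, 70 to 145 mm to +x and 30 to 100 mm along +y; a grey box 51 mm high stands beside it
- carriage: dark steel plate riding on the rail, 66 mm wide, 150 mm long, 12 mm thick; origin at the middle of its underside, 24 mm over the bench, axes as the photometer's. Slides along the photometer's y from -70 to +70 mm, dragging with about 3 N; starts at -70 to -35. The notch lies somewhere from +5 to +35 mm, different each time; the rail goes on beyond it
- pin_foot (a point): foot of the steel pin, on the carriage's top face, on the pin's axis; its z axis points up the pin and it moves with the carriage. Pin 20 mm in diameter, 45 mm high, the top 9 mm tapered to 10 mm. A sleeve that is fully down has its underside here
- handle (a point): foot of the red handle, a block on the carriage 90 mm behind the pin (towards the photometer's -y): 16 mm wide across the rail, 28 mm along it, 36 mm high; the point is the centre of its underside, on the carriage's top face 36 mm over the bench; axes as the photometer's. Grip it across the rail from above
- detent (a joint): position of the sprung ball hidden under the carriage's middle, in m: about 0.0004 while it rides on the flat strip, 0.0027 when it has dropped into the notch; above 0.0014 it is within 2 mm of the notch's middle. Over the last 4 mm the drag eases to nothing; past the middle the notch is a firm stop up to about 10 N, beyond which the ball jumps out and the drag is as before
- amber_bottle: amber reagent bottle with black cap, diameter 68 mm, 130 mm high; origin at the centre of its underside
- beaker: open glass beaker, diameter 64 mm, 80 mm high; origin at the centre of its underside
- wash_bottle: white plastic bottle, diameter 60 mm, 140 mm high; origin at the centre of its underside

How it is judged (in metres and radians):
On the way, in this order (a step that is already met when the one before it is completed fails the run):
1. the wide sleeve is fully down on the pin and let go (horizontal distance between wide_sleeve and pin_foot below 0.005 m and z of wide_sleeve in the frame of pin_foot between -0.003 and 0.003 m and angle between wide_sleeve's own z axis and vertical below 0.1 rad and contact force between the fingers and wide_sleeve below 0.1 N), for 0.2 s.
2. with the sleeve on it, the carriage is slid until the ball drops into the notch (horizontal distance between wide_sleeve and pin_foot below 0.005 m and z of wide_sleeve in the frame of pin_foot between -0.003 and 0.003 m and angle between wide_sleeve's own z axis and vertical below 0.1 rad and value of joint detent above 0.0014 m), for 0.2 s.
At the end, for the whole second after the job is handed in: Wide sleeve upright on the pin, underside within 3 mm of the carriage; ball in the notch (detent above 0.0014 m: within 2 mm of its middle); carriage still; fingers on the handle with over 2 N and off the sleeve; narrow sleeve and the three vessels upright on the bench (all of step 2 and contact force between the fingers and carriage above 2 N and distance between the grasp point and handle below 0.045 m and contact force between the fingers and wide_sleeve below 0.1 N and linear speed of carriage below 0.01 m/s and angle between narrow_sleeve's own z axis and vertical below 0.1 rad and height (world z) of narrow_sleeve below 0.005 m and angle between each of amber_bottle, beaker, wash_bottle's own z axis and vertical below 0.15 rad); the arm keeps its last pose, push and grip.
It fails at once if a bottle or the beaker is pushed more than 30 mm or tipped (distance of any of amber_bottle, beaker, wash_bottle from where it was at the start of the episode above 0.03 m or angle between any of amber_bottle, beaker, wash_bottle's own z axis and vertical above 0.4 rad).
It also fails if it takes over 45 s, if anything falls off the work surface, if the arm or the gripper's body presses on something with over 40 N, if the wrist force passes 120 N, or if a joint passes its speed limit or range.

## Working session

There is one attempt and no reset: what is moved stays moved. The work goes in short steps, Python scripts to look and compute and a tool call to move; the robot and the scene stay as the last step left them, time stands still between calls to the robot, and variables do not carry over. Pictures are saved under pics/ and viewed, about 8 in all and at most 12, crops included, and the job is handed in when it is done.

Besides the shell and the picture viewer there is one more tool, called after "Emit:" by a JSON object that holds its "fn" and its "kwargs". drive_tool: Moves the arm, as the interface text tells. Its arguments: {"type":"object","properties":{"targets":{"type":"array"},"force":{"type":"number"}},"required":["targets"]}

```bash
mkdir -p pics
cat > h.py <<'E'
import numpy as np, cv2
from rig import sense, grab_frame, sign_off, grip_point_offset
def grab(n,save=None):
    f=grab_frame(n); 
    if save: cv2.imwrite('pics/'+save,f['color'])
    return f
def K(f):
    return 192/np.tan(np.radians(f['vertical_fov'])/2)
def ray(f,u,v,z):
    T=np.array(f['world_from_camera']); k=K(f)
    d=T[:3,:3]@np.array([(u-f['cx'])/k,(v-f['cy'])/k,1]); o=T[:3,3]
    return o+d*(z-o[2])/d[2]
def proj(f,p):
    T=np.array(f['world_from_camera']); c=T[:3,:3].T@(np.array(p)-T[:3,3]); k=K(f)
    return c[:2]/c[2]*k+[f['cx'],f['cy']]
E
python3 - <<'E'
from h import *
import pickle
fs={n:grab(n) for n in("scene","top","wrist")}
pickle.dump(fs,open('f0.pkl','wb'))
for n,f in fs.items():
    print(n,f['vertical_fov'],f['cx'],f['cy'],np.round(f['world_from_camera'],3).tolist())
cv2.imwrite('pics/top0.png',cv2.resize(fs['top']['color'],(800,600)))
cv2.imwrite('pics/sw0.png',cv2.resize(np.vstack([fs['scene']['color'],fs['wrist']['color']]),(400*1,600)))
cv2.imwrite('pics/scene0.png',cv2.resize(fs['scene']['color'],(800,600)))
print(sense(),grip_point_offset)
E
```

```text
scene 56.14836374234695 259.84299968026926 191.93650073872496 [[0.775, 0.338, -0.535, 1138.081], [0.633, -0.407, 0.659, -664.284], [0.005, -0.849, -0.529, 598.924], [0.0, 0.0, 0.0, 1.0]]
top 53.379603818979525 248.8539611801381 192.0784283778387 [[-0.014, -0.998, 0.06, 506.907], [-1.0, 0.015, 0.021, -3.011], [-0.022, -0.06, -0.998, 1024.37], [0.0, 0.0, 0.0, 1.0]]
wrist 66.23749507007676 249.5577671359274 194.96231983299057 [[0.299, -0.914, -0.275, 256.449], [-0.954, -0.287, -0.086, -574.945], [-0.001, 0.288, -0.958, 373.229], [0.0, 0.0, 0.0, 1.0]]
{'clock': 0.15, 'qpos': array([-1.27040439e+00,  3.53505095e-01,  1.63397930e+00, -6.45132095e-06,
        1.15521240e+00, -2.39793153e-03]), 'qvel': array([-0.00034327, -0.00078751, -0.00308513,  0.00154834,  0.00197673,
        0.00042475]), 'joint_efforts': array([-4.22195644e-04, -6.05637217e+01, -3.42340815e+01, -9.14951869e-06,
        6.14715726e-03,  4.82112330e-05]), 'eef_pos': array([ 186.27647168, -596.28227837,  303.31723776]), 'tcp_rot': array([-3.14048850e+00,  3.25163564e-06,  3.02792478e-01]), 'contact_force': array([-0.52207201, -0.02685275, -0.59372033]), 'wrist_torque': array([-0.06085225, -0.01268351, -0.00192316]), 'opening': 0.9973458818208698} 53.900000000000006
```

View pics/top0.png

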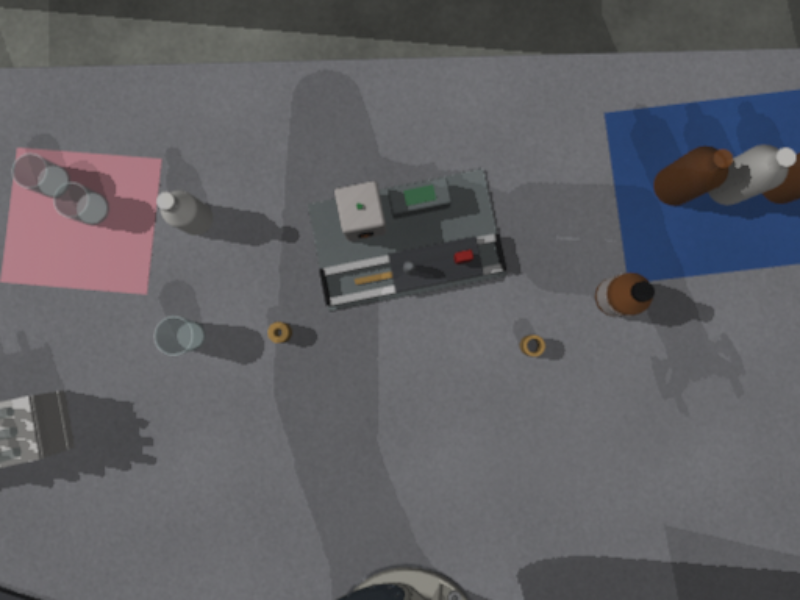

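View pics/scene0.png

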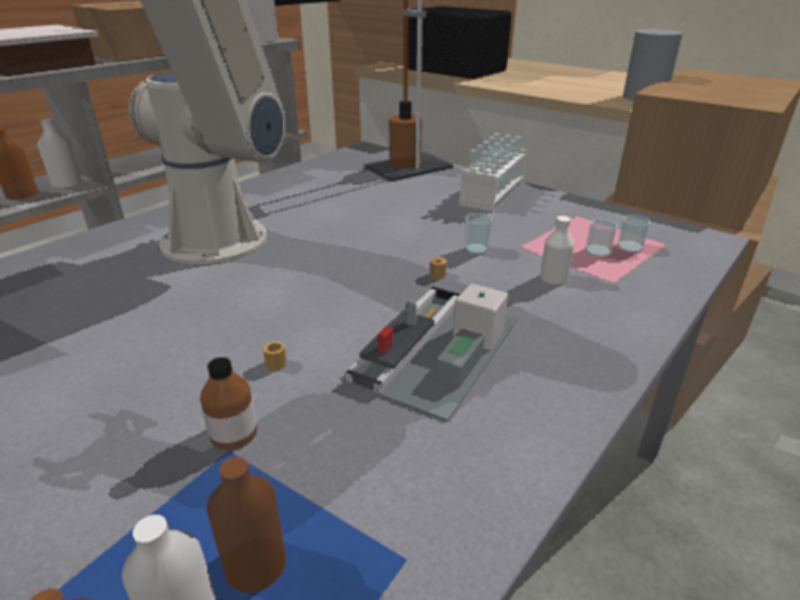

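The right sleeve in the top view, at about (533,346) of 800, has the large bore, so it is the wide one. The left one at (279,332) is the narrow one. The red handle is at (464,257) and the pin at (408,266).

Run:
```python
from h import *
import pickle
fs=pickle.load(open('f0.pkl','rb')); f=fs['top']
h=cv2.cvtColor(f['color'],cv2.COLOR_BGR2HSV)
def blobs(m,name,z,amin=20):
    n,l,s,c=cv2.connectedComponentsWithStats(m.astype(np.uint8))
    for i in range(1,n):
        if s[i,4]>=amin:
            x,y,w,hh,a=s[i]; print(name,s[i],np.round(c[i]*800/512), 'bboxc',np.round(ray(f,x+w/2-.5,y+hh/2-.5,z)),'cent',np.round(ray(f,*c[i],z)))
H,S,V=h[...,0],h[...,1],h[...,2]
blobs((H>=12)&(H<=28)&(S>120)&(V>60),'brass',30)
blobs(((H<6)|(H>174))&(S>150)&(V>70),'red',70)
for n,p in dict(pin=(408,265)).items(): print(n,np.round(ray(f,p[0]*.64,p[1]*.64,81)))
# photometer corner points (800 px) at rail end / base
for p in [(322,268),(497,237),(332,306),(506,273),(486,170),(310,198)]: print(p,np.round(ray(f,p[0]*.64,p[1]*.64,10)))
c=f['color'][95:205,185:365]; cv2.imwrite('pics/crop.png',cv2.resize(c,(800,489),interpolation=cv2.INTER_CUBIC))
```

```text
brass [419  95  50  30 743] [691. 170.] bboxc [ 776. -494.   30.] cent [ 778. -491.   30.]
brass [496  99  16  23 137] [792. 176.] bboxc [ 771. -649.   30.] cent [ 764. -656.   30.]
brass [228 175  23   7  71] [373. 278.] bboxc [604.  43.  30.] cent [605.  44.  30.]
brass [389 175  27  26 414] [624. 294.] bboxc [ 573. -379.   30.] cent [ 570. -373.   30.]
brass [172 207  13  12 115] [278. 332.] bboxc [516. 203.  30.] cent [517. 203.  30.]
brass [333 215  15  13  97] [532. 345.] bboxc [ 489. -217.   30.] cent [ 489. -219.   30.]
red [291 160  12   8  70] [463. 256.] bboxc [ 635. -104.   70.] cent [ 634. -103.   70.]
pin [619. -15.  81.]
(322, 268) [625. 132.  10.]
(497, 237) [ 673. -168.   10.]
(332, 306) [560. 115.  10.]
(506, 273) [ 611. -182.   10.]
(486, 170) [ 790. -152.   10.]
(310, 198) [747. 152.  10.]
```

View pics/crop.png

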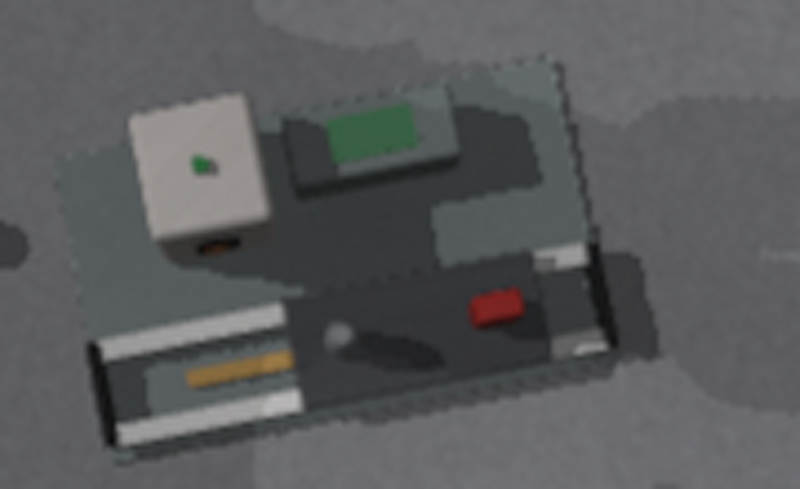

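Emit:
{"fn": "drive_tool", "kwargs": {"targets": [0.034,-0.023,0.005,0,0,0.012,1,0.067,-0.045,0.01,0,0,0.024,1,0.1,-0.068,0.014,0,0,0.036,1,0.134,-0.09,0.018,0,0,0.048,1,0.168,-0.113,0.023,0,0,0.06,1,0.2,-0.135,0.027,0,0,0.072,1,0.235,-0.158,0.032,0,0,0.084,1,0.268,-0.18,0.036,0,0,0.096,1,0.3,-0.203,0.04,0,0,0.108,1,0.335,-0.226,0.045,0,0,0.12,1,0.37,-0.25,0.05,0,0,0.132,1,0.402,-0.271,0.054,0,0,0.143,1]}}

```text
clock: 1.15
eef_pos: [490.1, -216.0, 249.6]
tcp_rot: [-3.141, 0.0, 0.159]
contact_force: [0.5, -0.7, -0.3]
opening: 1.002
```

Emit:
{"fn": "drive_tool", "kwargs": {"targets": [0,0,0,0,0,0,1,0,0,0,0,0,0,1,0,0,0,0,0,0,1,0,0,0,0,0,0,1]}}

```text
clock: 1.48
eef_pos: [488.6, -218.8, 249.9]
tcp_rot: [3.141, 0.0, 0.159]
contact_force: [-0.6, -0.9, 0.7]
opening: 0.998
```

```bash
cat >> h.py <<'E'
def shift(target,yaw=None):
    """world TCP target -> tool shift (m) and turn"""
    from scipy.spatial.transform import Rotation as R
    s=sense(); r=R.from_euler('xyz',s['tcp_rot'])
    t=r.inv().apply(np.array(target)-s['eef_pos'])/1000
    w=np.zeros(3) if yaw is None else (r.inv()*R.from_euler('xyz',[np.pi,0,yaw])).as_rotvec()
    return np.round(t,4),np.round(w,3)
E
python3 - <<'E'
from h import *
s=sense(); print(s['clock'],s['eef_pos'],s['tcp_rot'],s['contact_force'],s['opening'])
f=grab('wrist','w1.png')
h=cv2.cvtColor(f['color'],cv2.COLOR_BGR2HSV);H,S,V=h[...,0],h[...,1],h[...,2]
m=((H>=10)&(H<=30)&(S>110)&(V>50)).astype(np.uint8)
cs,_=cv2.findContours(m,cv2.RETR_EXTERNAL,cv2.CHAIN_APPROX_NONE)
for c in cs:
    if cv2.contourArea(c)>300:
        print(cv2.boundingRect(c),cv2.contourArea(c))
print('pred',proj(f,[489,-217,36]),proj(f,[489,-217,0]))
E
```

```text
1.4833 [ 488.64015312 -218.8037336   249.86853186] [3.14149059e+00 3.89368463e-04 1.59046622e-01] [-0.6272704  -0.85580308  0.66024837] 0.9981747863275175
(231, 160, 34, 38) 977.5
(391, 83, 93, 84) 4983.5
pred [247.03640553 182.67269968] [247.27755607 174.62286255]
```

View pics/w1.png

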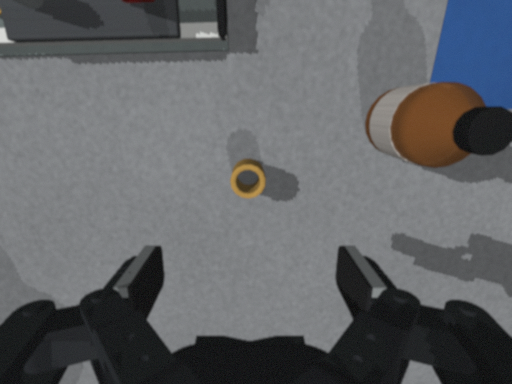

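The wrist view shows the wide sleeve at (248,181), upright, with its thin rim and large bore confirmed.

Run:
```python
from h import *
f=grab('wrist'); p=ray(f,247.5,181,36); print(p, K(f)*36/np.linalg.norm(p-f['world_from_camera'][:3,3]))
print(shift([p[0],p[1],24+53.9],0.16))
```

```text
[ 490.72838073 -217.42454981   36.        ] 36.20062270294616
(array([ 0.0024, -0.0013,  0.1721]), array([ 0.   ,  0.   , -0.002]))
```

Emit:
{"fn": "drive_tool", "kwargs": {"targets": [0.001,-0.001,0.035,0,0,0,1,0.002,-0.001,0.07,0,0,0,1,0.002,-0.001,0.105,0,0,0,1,0.002,-0.001,0.135,0,0,0,1,0.002,-0.001,0.157,0,0,0,1,0.002,-0.001,0.168,0,0,0,1,0.002,-0.001,0.172,0,0,0,1,0.002,-0.001,0.172,0,0,0,1]}}

```text
clock: 2.25
eef_pos: [490.8, -217.3, 77.6]
tcp_rot: [-3.141, 0.001, 0.159]
contact_force: [-0.5, 0.4, 0.3]
opening: 0.999
```

Emit:
{"fn": "drive_tool", "kwargs": {"targets": [0,0,0,0,0,0,0.2,0,0,0,0,0,0,0.2,0,0,0,0,0,0,0.2,0,0,0,0,0,0,0.2,0,0,0,0,0,0,0.2,0,0,0,0,0,0,0.2,0,0,0,0,0,0,0.2,0,0,0,0,0,0,0.2,0,0,0,0,0,0,0.2,0,0,0,0,0,0,0.2], "force": 35}}

```text
clock: 3.08
eef_pos: [491.7, -217.0, 79.0]
tcp_rot: [3.141, -0.001, 0.16]
contact_force: [-1.6, 0.1, 8.2]
opening: 0.408
```

Emit:
{"fn": "drive_tool", "kwargs": {"targets": [0,0,-0.02,0,0,0,0.2,0,0,-0.05,0,0,0,0.2,0,0,-0.085,0,0,0,0.2,0.01,-0.015,-0.115,0,0,0,0.2,0.02,-0.035,-0.135,0,0,0,0.2,0.035,-0.065,-0.14,0,0,0,0.2,0.052,-0.095,-0.14,0,0,0,0.2,0.07,-0.125,-0.14,0,0,0,0.2,0.085,-0.152,-0.14,0,0,0,0.2,0.095,-0.17,-0.14,0,0,0,0.2,0.099,-0.178,-0.14,0,0,0,0.2,0.099,-0.178,-0.14,0,0,0,0.2]}}

```text
clock: 4.08
eef_pos: [560.9, -23.6, 218.2]
tcp_rot: [-3.142, -0.001, 0.162]
contact_force: [-0.3, -0.4, -1.1]
opening: 0.412
```

Emit:
{"fn": "drive_tool", "kwargs": {"targets": [0,0,0,0,0,0,0.2,0,0,0,0,0,0,0.2,0,0,0,0,0,0,0.2]}}

```text
clock: 4.33
eef_pos: [560.1, -26.4, 217.9]
tcp_rot: [3.141, 0.0, 0.159]
contact_force: [-0.3, -0.5, -0.9]
opening: 0.406
```

Run:
```python
from h import *
import pickle
s=sense(); print(s['clock'],s['eef_pos'],s['tcp_rot'],s['contact_force'],s['opening'])
f=grab('wrist','w2.png'); pickle.dump(f,open('w2.pkl','wb'))
h=cv2.cvtColor(f['color'],cv2.COLOR_BGR2HSV);H,S,V=h[...,0],h[...,1],h[...,2]
print('pin pred',proj(f,[619,-15,81]),proj(f,[619,-15,36]))
cv2.imwrite('pics/w2b.png',cv2.resize(f['color'],(800,600)))
```

```text
4.3333 [560.07312389 -26.41412634 217.89679551] [3.14144327e+00 3.25582884e-04 1.58508640e-01] [-0.29083058 -0.52422118 -0.92254209] 0.40584327223516
pin pred [245.7124368  126.74958722] [246.34292166 123.15070012]
```

View pics/w2b.png

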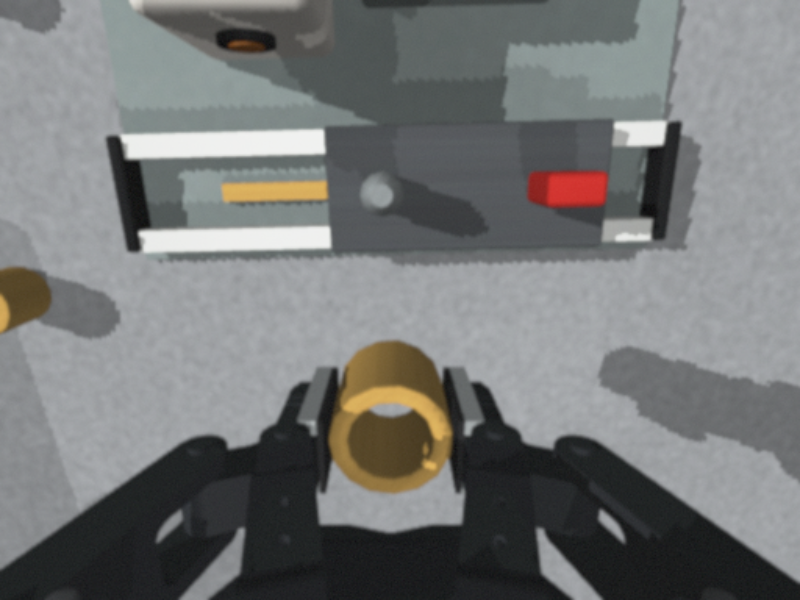

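The wrist view shows the pin tip near (379,196) and the held sleeve's rim near (390,440), both of 800, gripped square. The red handle is at (568,189). Next I measure these more precisely.

Run:
```python
from h import *
import pickle
f=pickle.load(open('w2.pkl','rb')); im=f['color']; g=cv2.cvtColor(im,cv2.COLOR_BGR2GRAY)
np.set_printoptions(linewidth=250)
print(g[112:138:1,228:260:1])
h=cv2.cvtColor(im,cv2.COLOR_BGR2HSV);H,S,V=h[...,0],h[...,1],h[...,2]
m=((H>=10)&(H<=30)&(S>90)&(V>40)).astype(np.uint8); m[:,:150]=0
print('sleeve mask',[ (cv2.boundingRect(c)) for c in cv2.findContours(m,0,1)[0] if cv2.contourArea(c)>200])
hsv=m[:, :]; 
for r in (250,265,275,280,285,290,295,300): 
    x=np.where(m[r]>0)[0]; print(r,x.min(),x.max())
for p in [(327,126),(612,120),(332,250),(605,243)]: print(ray(f,p[0]*.64,p[1]*.64,36))
r=((H<6)|(H>174))&(S>150)&(V>70); ys,xs=np.where(r&(V>180)); print('red top',xs.min(),xs.max(),ys.min(),ys.max(),ray(f,(xs.min()+xs.max())/2,(ys.min()+ys.max())/2,72))
T=f['world_from_camera']; print('grasp proj',proj(f,[*sense()['eef_pos'][:2],175.5]))
```

```text
[[ 90  86  81  82  79  77  80  88 101 110 119 120 120 120 119 115 107 102  99  96  93  87  81  79  74  73  76  82  83  86  88  88]
 [ 88  88  85  87  81  80  87 102 117 125 129 129 128 130 124 117 113 108 104 100  97  89  82  80  76  71  72  75  76  79  84  84]
 [ 89  87  86  85  82  89 101 117 128 133 135 136 135 131 126 120 116 111 109 102  97  89  87  82  78  73  68  69  67  70  74  76]
 [ 89  88  87  87  92 102 118 129 135 139 141 139 139 136 128 124 120 114 111 107  97  91  86  84  81  77  74  71  64  65  65  63]
 [ 88  89  90  94 105 118 130 139 142 142 144 145 144 136 132 129 127 120 112 105  97  91  87  85  83  82  80  72  69  62  63  65]
 [ 90  90  90 101 119 131 140 144 146 148 148 148 146 141 141 136 136 131 121 109 100  94  91  88  87  84  82  79  72  66  64  63]
 [ 88  90  92 107 129 140 142 149 150 152 156 151 150 149 148 149 148 144 137 128 110  98  91  90  86  84  80  78  74  68  65  67]
 [ 92  92  97 113 132 142 148 150 154 156 156 156 153 154 154 156 156 152 152 144 125 107  94  87  85  84  83  79  73  69  64  65]
 [ 93  95 101 120 133 141 150 153 160 159 159 157 15
[... 2032 characters left out ...]
61  62  62]
 [ 88  89  90  90  87  87  88  86  85  86  83  81  79  77  71  70  68  64  63  62  64  68  66  67  67  66  63  62  63  62  63  63]
 [ 86  88  88  87  89  88  87  89  89  85  83  82  80  77  73  71  67  67  68  70  74  74  76  77  77  74  68  69  66  64  61  61]]
sleeve mask [(209, 219, 81, 96), (150, 116, 60, 13)]
250 216 284
265 212 287
275 210 289
280 209 289
285 210 289
290 211 288
295 215 284
300 219 281
[646.97087728  19.43055211  36.        ]
[ 672.94929273 -123.84133534   36.        ]
[583.80462453   9.02379486  36.        ]
[ 611.50400615 -138.73083614   36.        ]
red top 351 387 111 130 [ 636.64506795 -100.97444316   72.        ]
grasp proj [247.95240059 281.43132366]
```

Run:
```python
from h import *
import pickle
f=pickle.load(open('w2.pkl','rb'))
a=ray(f,244.3,124.7,81); b=ray(f,249.2,280,175.5); print(a,b,shift([560+a[0]-b[0],-26.4+a[1]-b[1],218],0.172)); print(shift([a[0],a[1],218],0.172))
```

```text
[620.19988106 -13.83236849  81.        ] [560.93725721 -26.78189215 175.5       ] (array([ 0.0604, -0.0034, -0.0001]), array([ 0.   ,  0.   , -0.014]))
(array([ 0.0613, -0.0029, -0.0001]), array([ 0.   ,  0.   , -0.014]))
```

Emit:
{"fn": "drive_tool", "kwargs": {"targets": [0.01,0,0,0,0,0,0.2,0.03,-0.001,0,0,0,-0.007,0.2,0.05,-0.002,0.01,0,0,-0.014,0.2,0.059,-0.003,0.025,0,0,-0.014,0.2,0.061,-0.003,0.04,0,0,-0.014,0.2,0.061,-0.003,0.05,0,0,-0.014,0.2,0.061,-0.003,0.05,0,0,-0.014,0.2,0.061,-0.003,0.05,0,0,-0.014,0.2]}}

```text
clock: 5.05
eef_pos: [619.8, -12.9, 167.4]
tcp_rot: [-3.141, 0.002, 0.173]
contact_force: [0.4, -0.6, -1.1]
opening: 0.412
```

Run:
```python
from h import *
s=sense(); print(s['eef_pos'],s['tcp_rot'],s['contact_force'],s['wrist_torque'])
f=grab('wrist'); f2=grab('scene')
print(proj(f,[620,-14,81]),proj(f2,[620,-14,81]))
u,v=proj(f2,[620,-14,81]).astype(int)
a=cv2.resize(f2['color'][v-60:v+40,u-60:u+60],(480,400),interpolation=cv2.INTER_CUBIC)
b=cv2.resize(f['color'][200:360,200:300],(250,400),interpolation=cv2.INTER_CUBIC)
cv2.imwrite('pics/c3.png',np.hstack([a,b]))
```

```text
[619.84473629 -12.86461718 167.36507986] [-3.14127800e+00  1.60494654e-03  1.73372334e-01] [ 0.35816082 -0.63626709 -1.06818155] [ 0.00774547 -0.01196134 -0.01813759]
[250.3375232  238.27445579] [262.57225076 191.88884264]
```

View pics/c3.png

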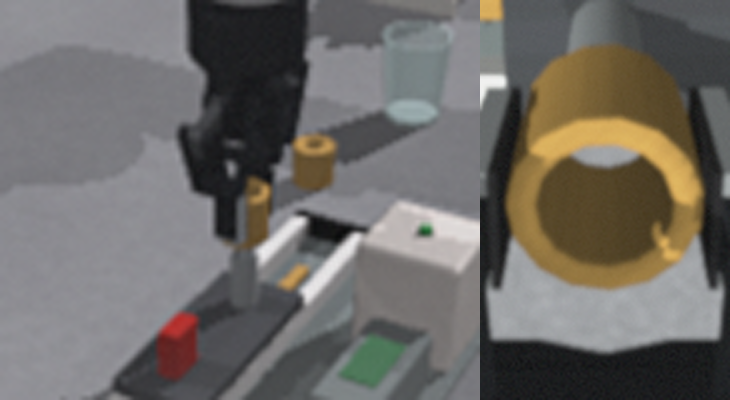

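The scene crop shows the sleeve just above the pin tip. In the wrist crop the pin and sleeve line up on the same column, about 605. I'll descend and watch the forces.

Emit:
{"fn": "drive_tool", "kwargs": {"targets": [0,0,0.004,0,0,0,0.2,0,0,0.008,0,0,0,0.2,0,0,0.012,0,0,0,0.2,0,0,0.016,0,0,0,0.2,0,0,0.02,0,0,0,0.2,0,0,0.02,0,0,0,0.2]}}

```text
clock: 5.65
eef_pos: [619.7, -12.6, 146.8]
tcp_rot: [-3.141, 0.001, 0.174]
contact_force: [-1.1, 0.5, -0.8]
opening: 0.413
```

Emit:
{"fn": "drive_tool", "kwargs": {"targets": [0,0,0.004,0,0,0,0.2,0,0,0.008,0,0,0,0.2,0,0,0.012,0,0,0,0.2,0,0,0.016,0,0,0,0.2,0,0,0.02,0,0,0,0.2,0,0,0.024,0,0,0,0.2,0,0,0.027,0,0,0,0.2,0,0,0.027,0,0,0,0.2]}}

```text
clock: 6.32
eef_pos: [619.8, -12.6, 120.1]
tcp_rot: [-3.141, 0.001, 0.174]
contact_force: [0.2, -1.0, -0.2]
opening: 0.41
```

No side force, so the sleeve is on the pin. I'll do the last millimetres gently.

Emit:
{"fn": "drive_tool", "kwargs": {"targets": [0,0,0.001,0,0,0,0.2,0,0,0.002,0,0,0,0.2,0,0,0.003,0,0,0,0.2,0,0,0.004,0,0,0,0.2,0,0,0.005,0,0,0,0.2,0,0,0.005,0,0,0,0.2]}}

```text
clock: 6.82
eef_pos: [620.2, -12.6, 115.7]
tcp_rot: [-3.142, 0.0, 0.174]
contact_force: [-0.5, -0.2, -0.5]
opening: 0.41
```

Emit:
{"fn": "drive_tool", "kwargs": {"targets": [0,0,0.001,0,0,0,0.2,0,0,0.002,0,0,0,0.2,0,0,0.002,0,0,0,0.2]}}

```text
clock: 7.07
eef_pos: [620.4, -12.6, 115.0]
tcp_rot: [3.142, -0.0, 0.174]
contact_force: [-4.6, 0.6, 11.2]
opening: 0.407
```

Emit:
{"fn": "drive_tool", "kwargs": {"targets": [0,0,0,0,0,0,0.8,0,0,0,0,0,0,0.8,0,0,0,0,0,0,0.8,0,0,0,0,0,0,0.8,0,0,0,0,0,0,0.8,0,0,-0.01,0,0,0,0.8,0,0,-0.03,0,0,0,0.8,0,0,-0.06,0,0,0,0.8,0,0,-0.09,0,0,0,0.8,0,0,-0.115,0,0,0,0.8,0,0,-0.12,0,0,0,0.8,0,0,-0.12,0,0,0,0.8]}}

```text
clock: 8.07
eef_pos: [621.4, -12.6, 236.8]
tcp_rot: [3.141, -0.005, 0.174]
contact_force: [0.5, -0.3, -0.1]
opening: 0.801
```

Run:
```python
from h import *
s=sense(); print(s['eef_pos'],s['tcp_rot'],s['contact_force'],s['qpos'],s['opening'])
print('to handle hover',shift([636.5,-101.5,235],0.176), shift([636.5,-101.5,235],0.176+np.pi/2), shift([636.5,-101.5,235],0.176-np.pi/2))
f=grab('wrist'); f2=grab('scene')
u,v=proj(f2,[620,-14,70]).astype(int)
a=cv2.resize(f2['color'][v-50:v+50,u-60:u+60],(480,400),interpolation=cv2.INTER_CUBIC)
u,v=proj(f,[620,-14,70]).astype(int); print(u,v)
b=cv2.resize(f['color'][max(v-80,0):v+80,u-60:u+60],(300,400),interpolation=cv2.INTER_CUBIC)
cv2.imwrite('pics/c4.png',np.hstack([a,b]))
```

```text
[621.39806987 -12.58501479 236.78296369] [ 3.1406803  -0.00454596  0.17379952] [ 0.53108939 -0.31338887 -0.08992425] [-2.26601581e-02  4.14169426e-01  1.70394466e+00 -8.74106371e-06
  1.01884196e+00  1.37434329e+00] 0.801297906083473
to handle hover (array([-0.0005,  0.0902,  0.0019]), array([ 0.001, -0.005, -0.002])) (array([-0.0005,  0.0902,  0.0019]), array([ 0.004, -0.003, -1.573])) (array([-0.0005,  0.0902,  0.0019]), array([-0.003, -0.004,  1.569]))
249 200
```

View pics/c4.png

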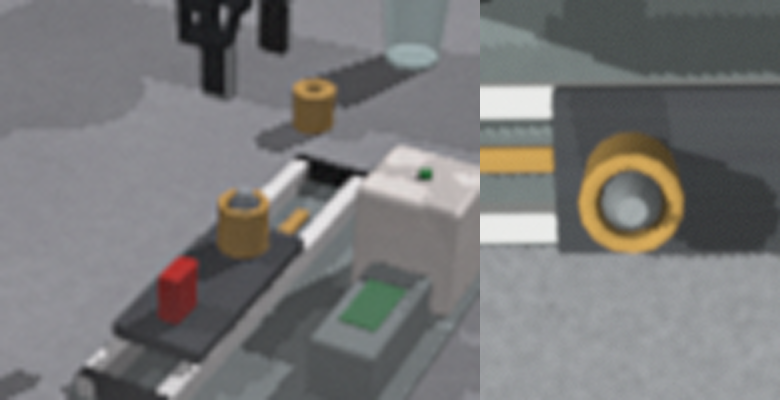

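The sleeve sits flat on the carriage with the pin showing through it, and the gripper is clear. I'm turning the gripper a quarter turn and moving over the handle.

Emit:
{"fn": "drive_tool", "kwargs": {"targets": [0,0.008,0,0,0,-0.12,0.5,0,0.016,0,0,0,-0.24,0.5,0,0.024,0,0,0,-0.36,0.5,0,0.032,0,0,0,-0.48,0.5,0,0.04,0,0,0,-0.6,0.5,0,0.048,0,0,0,-0.72,0.5,0,0.056,0,0,0,-0.84,0.5,0,0.064,0,0,0,-0.96,0.5,0,0.072,0,0,0,-1.08,0.5,0,0.08,0,0,0,-1.2,0.5,0,0.086,0,0,0,-1.32,0.5,0,0.09,0,0,0,-1.44,0.5]}}

```text
clock: 9.17
eef_pos: [634.9, -101.7, 231.7]
tcp_rot: [-3.138, -0.001, 1.619]
contact_force: [0.4, 0.6, -1.1]
opening: 0.494
```

Emit:
{"fn": "drive_tool", "kwargs": {"targets": [0,0,0,0,0,-0.1,0.5,0,0,0,0,0,-0.133,0.5,0,0,0,0,0,-0.133,0.5,0,0,0,0,0,-0.133,0.5]}}

```text
clock: 9.5
eef_pos: [635.1, -101.1, 232.3]
tcp_rot: [-3.139, -0.001, 1.745]
contact_force: [0.5, 0.7, 0.6]
opening: 0.496
```

Run:
```python
from h import *
s=sense(); print(s['clock'],s['eef_pos'],s['tcp_rot'],s['contact_force'],s['qpos'][5],s['opening'])
f=grab('wrist','w5.png')
h=cv2.cvtColor(f['color'],cv2.COLOR_BGR2HSV);H,S,V=h[...,0],h[...,1],h[...,2]
r=(((H<6)|(H>174))&(S>150)&(V>60)).astype(np.uint8)
cs=cv2.findContours(r,0,1)[0]
c=max(cs,key=cv2.contourArea); print(cv2.boundingRect(c),cv2.minAreaRect(c))
print('pred top',[proj(f,[636.5,-101.5,z]) for z in (72,36)])
print(shift([636.5,-101.5,108],0.18+np.pi/2))
```

```text
9.5 [ 635.11499648 -101.10012926  232.30665394] [-3.13915066e+00 -8.61058612e-04  1.74524550e+00] [0.50862472 0.69118743 0.61112093] -0.3346535174832942 0.49570750469549224
(242, 176, 19, 40) ((251.0, 195.5), (39.0, 18.0), 90.0)
pred top [array([251.517678  , 199.82195048]), array([251.36378419, 188.16588164])]
(array([-0.0007,  0.0014,  0.1246]), array([-0.002, -0.001, -0.006]))
```

View pics/w5.png

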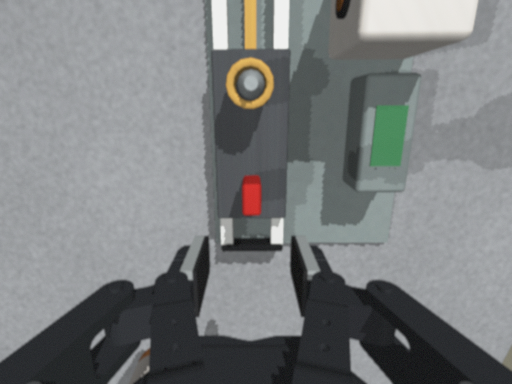

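The handle is centred between the jaws at column 251 and square to the rail. I'll descend with the fingertips kept about 5 mm above the carriage, then grip.

Emit:
{"fn": "drive_tool", "kwargs": {"targets": [0,0.001,0.025,0,0,0,0.5,0,0.001,0.055,0,0,0,0.5,0,0.001,0.085,0,0,0,0.5,0,0.001,0.105,0,0,0,0.5,0,0.001,0.115,0,0,0,0.5,0,0.001,0.117,0,0,0,0.5,0,0.001,0.117,0,0,0,0.5]}}

```text
clock: 10.13
eef_pos: [636.7, -101.0, 116.6]
tcp_rot: [-3.141, -0.0, 1.746]
contact_force: [-0.7, -0.1, -0.3]
opening: 0.501
```

Emit:
{"fn": "drive_tool", "kwargs": {"targets": [0,0,0,0,0,0,0.05,0,0,0,0,0,0,0.05,0,0,0,0,0,0,0.05,0,0,0,0,0,0,0.05,0,0,0,0,0,0,0.05,0,0,0,0,0,0,0.05,0,0,0,0,0,0,0.05,0,0,0,0,0,0,0.05], "force": 50}}

```text
clock: 10.8
eef_pos: [636.4, -101.3, 118.6]
tcp_rot: [-3.141, 0.001, 1.747]
contact_force: [-6.7, -1.0, 7.4]
opening: 0.18
```

Run:
```python
from h import *
s=sense(); print(s)
```

```text
{'clock': 10.8, 'qpos': array([-1.59974378e-01,  5.94559521e-01,  1.71449498e+00, -8.83656379e-04,
        8.32820886e-01, -3.35838952e-01]), 'qvel': array([-1.10948500e-05,  5.42418521e-04, -1.65900458e-03, -2.16230903e-03,
       -2.10759079e-03, -8.13610104e-04]), 'joint_efforts': array([  1.17542032, -65.41440725, -27.75259137,   0.69154652,
        -1.84243396,   0.22754086]), 'eef_pos': array([ 636.35892421, -101.33799349,  118.57819038]), 'tcp_rot': array([-3.14111013e+00,  5.23832229e-04,  1.74725564e+00]), 'contact_force': array([-6.69825883, -0.98134724,  7.38884088]), 'wrist_torque': array([-0.22129868,  0.91234478,  0.1154331 ]), 'opening': 0.17989571937419752}
```

Emit:
{"fn": "drive_tool", "kwargs": {"targets": [0.001,-0.001,-0.001,0,0,0,0.05,0.003,-0.001,-0.001,0,0,0,0.05,0.006,-0.001,-0.001,0,0,0,0.05,0.009,-0.001,-0.001,0,0,0,0.05,0.012,-0.001,-0.001,0,0,0,0.05,0.015,-0.001,-0.001,0,0,0,0.05,0.018,-0.001,-0.001,0,0,0,0.05,0.021,-0.001,-0.001,0,0,0,0.05,0.024,-0.001,-0.001,0,0,0,0.05,0.025,-0.001,-0.001,0,0,0,0.05,0.025,-0.001,-0.001,0,0,0,0.05]}}

```text
clock: 11.72
eef_pos: [631.6, -75.8, 118.6]
tcp_rot: [3.141, -0.0, 1.747]
contact_force: [-2.9, -0.7, 6.9]
opening: 0.179
```

```bash
cat > r.py <<'E'
from h import *
P=[];F=[]
for i in range(4):
    f=grab_frame('wrist'); s=sense(); P.append(s['eef_pos']); F.append(s['contact_force'])
P=np.array(P);F=np.array(F); a=np.array([-.176,.984,0])
print(s['clock'],'travel',np.round((P-[636.36,-101.34,118.6])@a,2),'axial F',np.round(F@a,1),'mean F',F.mean(0).round(1),s['tcp_rot'][2])
E
python3 r.py
```

```text
11.9167 travel [26.06 26.02 26.02 26.03] axial F [ 0.3 -0.1 -0.5 -0.7] mean F [-1.7 -0.6  6.9] 1.7469614931792905
```

Emit:
{"fn": "drive_tool", "kwargs": {"targets": [0.0007,0,-0.001,0,0,0,0.05,0.0014,0,-0.001,0,0,0,0.05,0.0021,0,-0.001,0,0,0,0.05,0.0028,0,-0.001,0,0,0,0.05,0.0035,0,-0.001,0,0,0,0.05,0.004,0,-0.001,0,0,0,0.05]}}

```text
clock: 12.42
eef_pos: [630.9, -72.5, 118.7]
tcp_rot: [3.141, -0.0, 1.747]
contact_force: [3.7, -2.9, -7.0]
opening: 0.177
```

```bash
python3 r.py
```

```text
12.6167 travel [29.45 29.49 29.49 29.49] axial F [-1.1 -1.  -1.3 -1.5] mean F [ 4.3 -0.5 -8.2] 1.7466844913520223
```

Emit:
{"fn": "drive_tool", "kwargs": {"targets": [0.0005,0,0.0005,0,0,0,0.05,0.001,0,0.0005,0,0,0,0.05,0.0015,0,0.0005,0,0,0,0.05,0.002,0,0.0005,0,0,0,0.05,0.0025,0,0.0005,0,0,0,0.05,0.003,0,0.0005,0,0,0,0.05]}}

```text
clock: 13.12
eef_pos: [630.4, -69.8, 118.6]
tcp_rot: [3.141, 0.0, 1.747]
contact_force: [3.1, -3.2, -1.4]
opening: 0.178
```

Emit:
{"fn": "drive_tool", "kwargs": {"targets": [0.0005,0,0,0,0,0,0.05,0.001,0,0,0,0,0,0.05,0.0015,0,0,0,0,0,0.05,0.002,0,0,0,0,0,0.05,0.0025,0,0,0,0,0,0.05,0.003,0,0,0,0,0,0.05]}}

```text
clock: 13.62
eef_pos: [629.9, -66.7, 118.6]
tcp_rot: [3.141, 0.0, 1.747]
contact_force: [3.6, -3.4, 0.6]
opening: 0.178
```

Emit:
{"fn": "drive_tool", "kwargs": {"targets": [0.0005,0,0,0,0,0,0.05,0.001,0,0,0,0,0,0.05,0.0015,0,0,0,0,0,0.05,0.002,0,0,0,0,0,0.05,0.0025,0,0,0,0,0,0.05,0.003,0,0,0,0,0,0.05]}}

```text
clock: 14.12
eef_pos: [629.3, -63.8, 118.6]
tcp_rot: [3.141, 0.0, 1.747]
contact_force: [2.8, -3.3, 4.4]
opening: 0.178
```

Emit:
{"fn": "drive_tool", "kwargs": {"targets": [0.0005,0,-0.0002,0,0,0,0.05,0.001,0,-0.0002,0,0,0,0.05,0.0015,0,-0.0002,0,0,0,0.05,0.002,0,-0.0002,0,0,0,0.05,0.0025,0,-0.0002,0,0,0,0.05,0.003,0,-0.0002,0,0,0,0.05]}}

```text
clock: 14.62
eef_pos: [628.7, -60.8, 118.6]
tcp_rot: [3.141, 0.0, 1.747]
contact_force: [4.4, -4.1, 2.3]
opening: 0.181
```

Emit:
{"fn": "drive_tool", "kwargs": {"targets": [0.0005,0,-0.0002,0,0,0,0.05,0.001,0,-0.0002,0,0,0,0.05,0.0015,0,-0.0002,0,0,0,0.05,0.002,0,-0.0002,0,0,0,0.05,0.0025,0,-0.0002,0,0,0,0.05,0.003,0,-0.0002,0,0,0,0.05]}}

```text
clock: 15.12
eef_pos: [628.2, -57.8, 118.6]
tcp_rot: [3.141, -0.0, 1.747]
contact_force: [5.1, -2.3, 0.9]
opening: 0.177
```

Emit:
{"fn": "drive_tool", "kwargs": {"targets": [0.0005,-0.0002,0,0,0,0,0.05,0.001,-0.0002,0,0,0,0,0.05,0.0015,-0.0002,0,0,0,0,0.05,0.002,-0.0002,0,0,0,0,0.05]}}

```text
clock: 15.45
eef_pos: [627.8, -55.7, 118.6]
tcp_rot: [3.141, -0.0, 1.747]
contact_force: [5.0, -0.7, 1.5]
opening: 0.176
```

The axial drag is easing, so the notch is near. Smaller steps from here.

Emit:
{"fn": "drive_tool", "kwargs": {"targets": [0.0003,0,0,0,0,0,0.05,0.0006,0,0,0,0,0,0.05,0.0009,0,0,0,0,0,0.05]}}

```text
clock: 15.7
eef_pos: [627.6, -54.6, 118.6]
tcp_rot: [3.141, -0.001, 1.747]
contact_force: [5.2, -0.2, 0.2]
opening: 0.177
```

Emit:
{"fn": "drive_tool", "kwargs": {"targets": [0.0003,0,0,0,0,0,0.05,0.0006,0,0,0,0,0,0.05,0.0008,0,0,0,0,0,0.05]}}

```text
clock: 15.95
eef_pos: [627.4, -53.7, 118.6]
tcp_rot: [3.141, -0.001, 1.747]
contact_force: [5.6, 0.2, 0.1]
opening: 0.176
```

Emit:
{"fn": "drive_tool", "kwargs": {"targets": [0.0003,0,0,0,0,0,0.05,0.0005,0,0,0,0,0,0.05,0.0005,0,0,0,0,0,0.05]}}

```text
clock: 16.2
eef_pos: [627.3, -53.1, 118.6]
tcp_rot: [3.141, -0.001, 1.747]
contact_force: [4.8, 0.5, 1.6]
opening: 0.175
```

```bash
python3 r.py
```

```text
16.4 travel [49.05 49.07 49.07 49.07] axial F [ 0.1  0.3  0.6 -0.3] mean F [5.3 1.1 2.1] 1.7466404236417667
```

Emit:
{"fn": "drive_tool", "kwargs": {"targets": [0.0003,0,0,0,0,0,0.05,0.0005,0,0,0,0,0,0.05,0.0005,0,0,0,0,0,0.05]}}

```text
clock: 16.65
eef_pos: [627.3, -52.8, 118.6]
tcp_rot: [3.141, -0.001, 1.747]
contact_force: [5.6, 1.0, 0.9]
opening: 0.179
```

```bash
python3 r.py
```

```text
16.85 travel [49.35 49.34 49.34 49.37] axial F [-0.6 -1.1 -1.1 -0.9] mean F [5.5 0.  0.9] 1.7466599962214109
```

Emit:
{"fn": "drive_tool", "kwargs": {"targets": [0.0002,0,0,0,0,0,0.05,0.0004,0,0,0,0,0,0.05,0.0004,0,0,0,0,0,0.05]}}

```text
clock: 17.1
eef_pos: [627.2, -52.6, 118.6]
tcp_rot: [3.141, -0.0, 1.747]
contact_force: [5.5, -1.9, 0.9]
opening: 0.181
```

```bash
python3 r.py
```

```text
17.3 travel [49.54 49.53 49.52 49.54] axial F [-2.  -3.5 -2.6 -2.8] mean F [ 5.4 -1.8  1. ] 1.74674073227904
```

Emit:
{"fn": "drive_tool", "kwargs": {"targets": [0.0002,0,0,0,0,0,0.05,0.0004,0,0,0,0,0,0.05,0.0004,0,0,0,0,0,0.05]}}

```text
clock: 17.55
eef_pos: [627.2, -52.5, 118.7]
tcp_rot: [3.141, 0.0, 1.747]
contact_force: [5.0, -2.8, 0.4]
opening: 0.173
```

```bash
python3 r.py
```

```text
17.75 travel [49.67 49.7  49.7  49.69] axial F [-3.5 -3.7 -4.4 -3.6] mean F [ 5.3 -2.9  1.2] 1.74680043887606
```

Emit:
{"fn": "drive_tool", "kwargs": {"targets": [0.0002,0,0,0,0,0,0.05,0.0004,0,0,0,0,0,0.05,0.0004,0,0,0,0,0,0.05]}}

```text
clock: 18.0
eef_pos: [627.2, -52.3, 118.6]
tcp_rot: [3.141, 0.001, 1.747]
contact_force: [6.5, -4.4, 0.8]
opening: 0.175
```

```bash
python3 r.py
```

```text
18.2 travel [49.84 49.83 49.85 49.86] axial F [-6.6 -6.2 -5.2 -6.1] mean F [ 6.  -5.   0.7] 1.7468735969097153
```

The force has risen to 6 N, above the drag, with almost no travel, so this is the notch's firm stop. I'll relax the push and do a last check.

Emit:
{"fn": "drive_tool", "kwargs": {"targets": [-0.0004,0,0,0,0,0,0.05,-0.001,0,0,0,0,0,0.05,-0.001,0,0,0,0,0,0.05,-0.001,0,0,0,0,0,0.05,-0.001,0,0,0,0,0,0.05,-0.001,0,0,0,0,0,0.05]}}

```text
clock: 18.7
eef_pos: [627.2, -52.7, 118.6]
tcp_rot: [3.141, -0.0, 1.747]
contact_force: [5.2, -0.2, 0.5]
opening: 0.172
```

```bash
python3 r.py
python3 - <<'E'
from h import *
f=grab('wrist');g=grab('scene')
cv2.imwrite('pics/end.png',np.hstack([cv2.resize(g['color'][120:300,150:350],(444,400)),cv2.resize(f['color'][:,130:400],(281,400))]))
E
```

```text
18.9 travel [49.46 49.48 49.49 49.49] axial F [-0.8 -1.3 -1.9 -1.3] mean F [ 5.  -0.4  1.3] 1.7466876735412251
```

View pics/end.png

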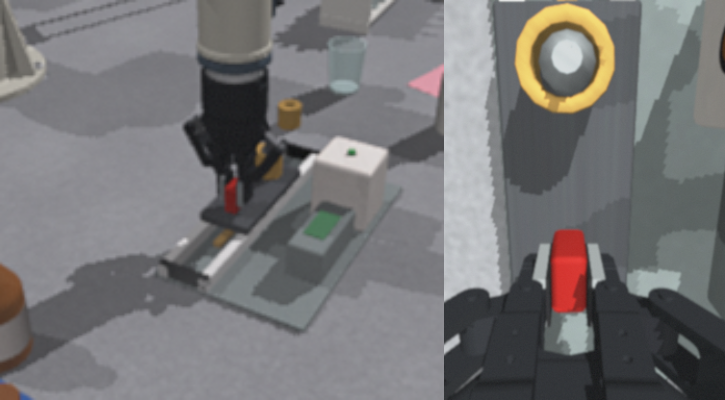

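The fingers hold the red handle (570,270). The sleeve is flat on the pin (565,55), the narrow sleeve is standing and the carriage is at rest. Handing in.

```bash
python3 -c "from rig import sign_off; print(sign_off())"
```

```text
the job is handed in; nothing more can be done
None
```

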